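Find the tin of brass draughtsmen by its weight and hold it up

TASK

One of the three identical closed tins on the tray has the heavy brass draughtsmen in it. Pick the tins up one at a time to feel their weight, first the left one, then the middle one, then the right one (as the robot sees them), lifting each well clear of the tray and keeping it there for a second, upright; then finish holding the heaviest tin up, upright and still, about 15 cm or more above the tray, with the other two standing on the tray, let go. Do not tip a tin over, nor shift the glass, bowl or chess box; the program ends while the tin is still held up.

Things in the scene. Friction and masses are not known exactly. Their poses are not given: they have to be found in the camera images.
- tin_left: the left of three identical closed round tins in a row, as seen from the robot (left = +y): teal, flat brass lid that stays on; 60 mm across, 94 mm tall; origin at the centre of the underside, z up. Inside, loose by a few mm: brass draughtsmen in one tin (0.48-0.62 kg in all), wooden ones in the other two (0.18-0.28 kg each in all). Which is heavy changes from run to run
- tin_middle: the middle of three identical closed round tins in a row, as seen from the robot (left = +y): teal, flat brass lid that stays on; 60 mm across, 94 mm tall; origin at the centre of the underside, z up. Inside, loose by a few mm: brass draughtsmen in one tin (0.48-0.62 kg in all), wooden ones in the other two (0.18-0.28 kg each in all). Which is heavy changes from run to run
- tin_right: the right of three identical closed round tins in a row, as seen from the robot (left = +y): teal, flat brass lid that stays on; 60 mm across, 94 mm tall; origin at the centre of the underside, z up. Inside, loose by a few mm: brass draughtsmen in one tin (0.48-0.62 kg in all), wooden ones in the other two (0.18-0.28 kg each in all). Which is heavy changes from run to run
- tray: a fixed wooden serving tray, 180 mm (its x) by 460 mm (its y), origin at the centre of its underside, on the table top; its flat floor, on which the tins stand, is 8 mm above the table, and its rim, 8 mm wide, rises to 16 mm
- tumbler: bystander: an open glass tumbler, 72 mm across the rim, 100 mm tall, standing on a thin aluminium coaster 5 mm thick and 96 mm across (fixed to the table); origin at the centre of the underside
- bowl: bystander: an open red ceramic bowl, 140 mm across the rim, 55 mm tall, on the table; origin at the centre of the underside
- chess_box: bystander: a closed wooden chess box with a chequered top, 150 by 150 mm, 45 mm tall, on the table; origin at the centre of the underside

How it is judged:
By the outcome, as a careful person would: the job done as asked, in the order asked, and still so for the second after the job is handed in, while the arm keeps its last pose, push and grip.
It also fails if it takes over 72 s, if anything falls off the work surface, if the arm or the gripper's body presses on something with over 40 N, if the wrist force passes 120 N, or if a joint passes its speed limit or range.

ROBOT

A 6-joint arm with a two-finger parallel gripper is mounted at the origin on the work surface. World frame = base frame: x ahead of the robot, y to its left, z up, the work surface at z = 0. Lengths are in mm, angles in rad, forces in N, time in s.
With the tool pointing down it reaches from about 350 to 975 mm from the base axis. Payload 7.1 kg.
Tool frame: the origin (TCP) lies at the very end of the fingers, on their centre line; the grasp point (between the pads) lies 19 mm behind it; x points along the fingers, z is the direction in which the jaws open and shut, and the axes are right-handed (so a half turn about x gives the same grasp; the last joint's range is limited). The gripper opens to 88 mm and grips with 3 to 60 N. Pads are 20 mm wide; open, the fingers measure 115 mm over their backs; the gripper's body (75 mm by 178 mm) begins 61 mm behind the grasp point.
Start: joints at [-1.149, 0.423, 1.63, -0, 1.089, -0.019], TCP at [266.679, -565.232, 222.675] pointing down, gripper open.
Joint ranges: [-3, 3], [-0.9, 2.11], [0.09, 2.58], [-1.31, 4.45], [0.11, 2.69], [-2.54, 2.54]. Speed limits (rad/s): [2.39, 2.39, 3.01, 3.14, 3.14, 3.14].

INTERFACE

Orientations are given as a rotation vector (axis times angle).
In Python, from workcell import * gives the robot as it stands.
- The arm moves only by the shell command python3 -m crank 'ROWS'. ROWS is JSON, a list of rows, each a list of 3 entries, a list of its own where there are three numbers: the shift along the tool's x, y, z in cm, then the turn, a rotation vector about the tool's x, y, z in degrees, then the finger opening in cm, from 0 to 8.78. In form: [[[dx, dy, dz], [rx, ry, rz], claw], ...]. A call has 1 to 5 rows; each row shifts and turns the commanded pose from where the row before left it, along the tool's axes as they then stand; what a row does not reach is not made up. A row lasts 1/8 s, in which the tool goes at most 62.5 mm and 10.7 degrees, less where a joint would pass 70% of its speed; a pose out of reach is approached as far as the arm can. A call with a gripper value outside its range is refused whole. The fingers move at their own pace and stop on an object; the grip force is fixed at half the most. Time passes only in rows, so rows that do not move let the fingers close. It gives the time, the measured TCP pose, the force and the opening at its end, in the units of the state.
- get_obs(): the state, without advancing time (a new reading comes with each control period).
- get_image(name): name is "scene" or "top"; returns a dict with "pixels" (480x640x3 uint8, red, green, blue), "mtx" (3x3 intrinsics, pixels), "view" (4x4, takes a point from world to camera coordinates). Camera axes: x right, y down, z forward; pixel columns grow to the right and rows downward; lengths in mm; the calibration is good to about 2 mm. A picture is of the moment at which its call begins. There is no depth.
- close_job(): hands the job in, once; it reports no verdict.
The state is a dict: "t": time; "qpos": joint angles; "qvel": joint speeds; "joint_torque": joint torques, N m; "ee_pos": TCP position; "orientation": TCP orientation; "ft_force": force on the tool from outside, world axes, zero at the start; "moment": the same for the moment, N m; "width": finger opening in mm.
Only numpy, scipy, OpenCV 4.12 (cv2) and the standard library are available. Lean on these libraries where they do the work, as an engineer would, in place of code of your own. Each camera call takes 0.05 s, during which the arm holds its last target.

## Working session

There is one attempt and no reset: what is moved stays moved. The work goes in short steps, Python scripts to look and compute and a shell command to move; the robot and the scene stay as the last step left them, time stands still between calls to the robot, and variables do not carry over. Pictures are saved under pics/ and viewed, and the job is handed in when it is done.

```bash
ls; mkdir -p pics
python3 - <<'E'
from workcell import *
import cv2
o=get_obs()
for k,v in o.items(): print(k,v)
for n in("scene","top"):
    d=get_image(n); cv2.imwrite(f"pics/{n}0.png",d["pixels"][:,:,::-1]); print(n,d["mtx"],d["view"])
E
```

```text
pics
t 0.0
qpos [-1.14899457e+00  4.23842730e-01  1.63071821e+00  2.87042195e-05
  1.08859925e+00 -1.89866940e-02]
qvel [-0.00116497 -0.00106112 -0.00075248  0.00164555 -0.00074614  0.0006539 ]
joint_torque [ 2.45577894e-04 -5.44630086e+01 -2.73660940e+01  6.44019339e-02
  2.28225742e-02 -1.12411969e-04]
ee_pos [ 266.45980083 -564.71584177  221.88944122]
orientation [ 0.87958902  1.38738555 -0.87813557]
ft_force [ 0.34393275 -0.27557225 -0.26961519]
moment [ 0.04707746 -0.06675585  0.04334277]
width 87.80406130784822
scene [[610.96207404   0.         321.50589565]
 [  0.         610.96207404 239.14262483]
 [  0.           0.           1.        ]] [[-5.52654412e-01  8.33334759e-01 -1.12374412e-02  3.41232304e+02]
 [ 5.61800859e-01  3.62550088e-01 -7.43597491e-01 -2.76428822e+02]
 [-6.15591500e-01 -4.17265638e-01 -6.68533090e-01  2.07334216e+03]
 [ 0.00000000e+00  0.00000000e+00  0.00000000e+00  1.00000000e+00]]
top [[513.89330283   0.         313.39641748]
 [  0.         513.89330283 238.71099158]
 [  0.           0.           1.        ]] [[ 8.05289335e-03 -9.99948207e-01  6.22374407e-03 -1.14198381e+01]
 [-9.97807983e-01 -8.44417269e-03 -6.56347782e-02  5.82476061e+02]
 [ 6.56839332e-02 -5.68155165e-03 -9.97824304e-01  1.37815705e+03]
 [ 0.00000000e+00  0.00000000e+00  0.00000000e+00  1.00000000e+00]]
```

View pics/scene0.png

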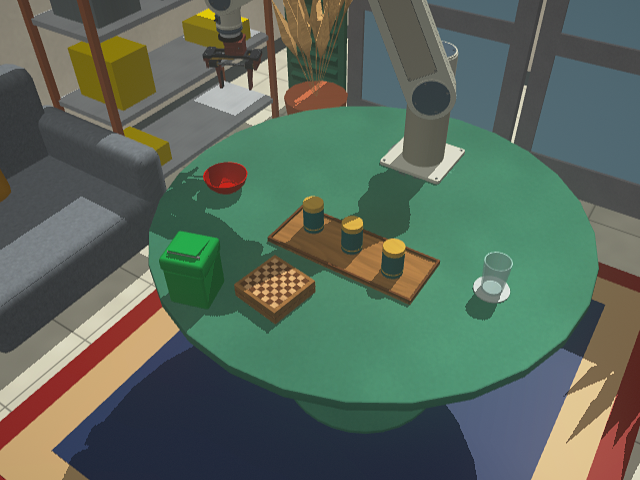

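View pics/top0.png

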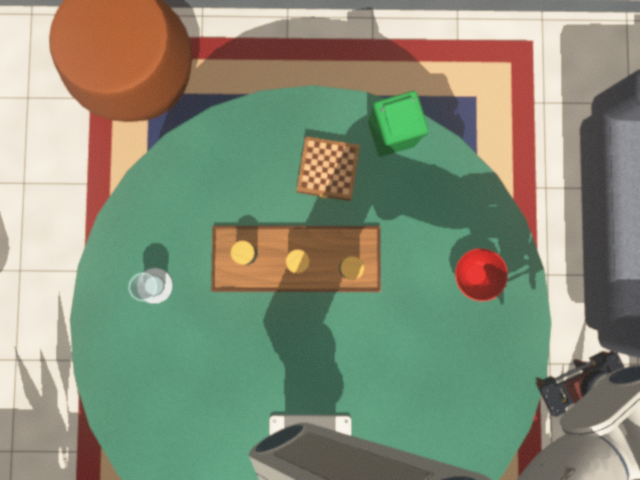

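Both views show three brass lids on the tray. In the top view they are at about (242,253), (297,261) and (352,268). The glass is at (150,286), the bowl at (481,274), the chess box at (329,168), and a green bin at (400,120). Left (+y) is image-left in the top view.

```bash
cat > h.py <<'E'
import cv2, numpy as np
from workcell import *
from scipy.spatial.transform import Rotation as R
def ray(d,u,v,z):
    V=np.array(d["view"]);K=np.array(d["mtx"])
    c=-V[:3,:3].T@V[:3,3]; r=V[:3,:3].T@np.linalg.inv(K)@[u,v,1]
    return c+r*(z-c[2])/r[2]
def lids(d,zs=102,lo=(18,110,90),hi=(32,255,255),roi=None):
    hsv=cv2.cvtColor(d["pixels"],cv2.COLOR_RGB2HSV)
    m=cv2.inRange(hsv,lo,hi)
    if roi: k=np.zeros_like(m);x0,y0,x1,y1=roi;k[y0:y1,x0:x1]=255;m&=k
    m=cv2.morphologyEx(m,cv2.MORPH_CLOSE,np.ones((3,3)))
    cs,_=cv2.findContours(m,cv2.RETR_EXTERNAL,cv2.CHAIN_APPROX_NONE)
    out=[]
    for c in cs:
        if cv2.contourArea(c)<150: continue
        e=cv2.fitEllipse(cv2.convexHull(c)); out.append((e,cv2.contourArea(c),ray(d,*e[0],zs)))
    return out
def pose():
    o=get_obs(); r=R.from_rotvec(o["orientation"]); return np.array(o["ee_pos"]),r,o
E
python3 - <<'E'
from h import *
np.set_printoptions(precision=1,suppress=True)
for n,roi in(("top",(215,225,378,290)),("scene",(270,180,440,300))):
    d=get_image(n)
    for e,a,p in lids(d,roi=roi): print(n,np.array(e[0]),np.array(e[1]),a,p)
d=get_image("top"); p=d["pixels"]
for u,v in((242,253),(348,268),(358,268),(225,270),(365,240)): print(u,v,p[v,u],cv2.cvtColor(p[v:v+1,u:u+1],cv2.COLOR_RGB2HSV)[0,0])
for nm,q,z in(("tray corners",[(213,226),(379,226),(380,291),(213,291)],16),("glass",[(150,286)],0),("bowl",[(481,274)],55),("box",[(329,168)],45),("bin",[(400,120)],0)):
    print(nm,[ray(d,*a,z)[:2] for a in q])
P,r,o=pose(); print(P,r.as_matrix())
E
```

```text
top [351.2 267.5] [22.1 24.6] 399.0 [ 504.3 -103.   102. ]
top [297.2 261. ] [23.  23.4] 393.5 [519.9  34.7 102. ]
top [243.4 252.2] [23.7 26.3] 436.5 [541.  172.2 102. ]
scene [393.5 247.8] [19.9 24. ] 348.0 [550.1 181.5 102. ]
scene [352.  224.6] [18.1 23.2] 301.0 [529.2  42.3 102. ]
scene [312.7 204.4] [17.2 21.6] 263.5 [514.3 -96.8 102. ]
242 253 [247 212 110] [ 22 141 247]
348 268 [170 133  70] [ 19 150 170]
358 268 [173 135  72] [ 19 149 173]
225 270 [200 139  87] [ 14 144 200]
365 240 [194 136  86] [ 14 142 194]
tray corners [array([615.2, 267.4]), array([ 619.1, -185.6]), array([ 442.3, -188.2]), array([438.8, 263.7])]
glass [array([450.4, 439. ])]
bowl [array([ 490.5, -450.1])]
box [array([772.1, -47. ])]
bin [array([ 919.2, -246.7])]
[ 266.6 -565.   222.3] [[-0.   0.9  0.4]
 [ 0.   0.4 -0.9]
 [-1.   0.  -0. ]]
```

Run:
```python
from h import *
a=get_image("top")["pixels"][220:300,205:390]; b=get_image("scene")["pixels"][185:285,290:420]
a=cv2.resize(a,None,fx=4,fy=4,interpolation=cv2.INTER_NEAREST);b=cv2.resize(b,(338,260),interpolation=cv2.INTER_NEAREST)
c=np.zeros((590,740,3),np.uint8);c[:320]=a;c[325:585,:338]=b
cv2.imwrite("pics/z1.png",c[:,:,::-1])
```

```text
(no output)
```

View pics/z1.png

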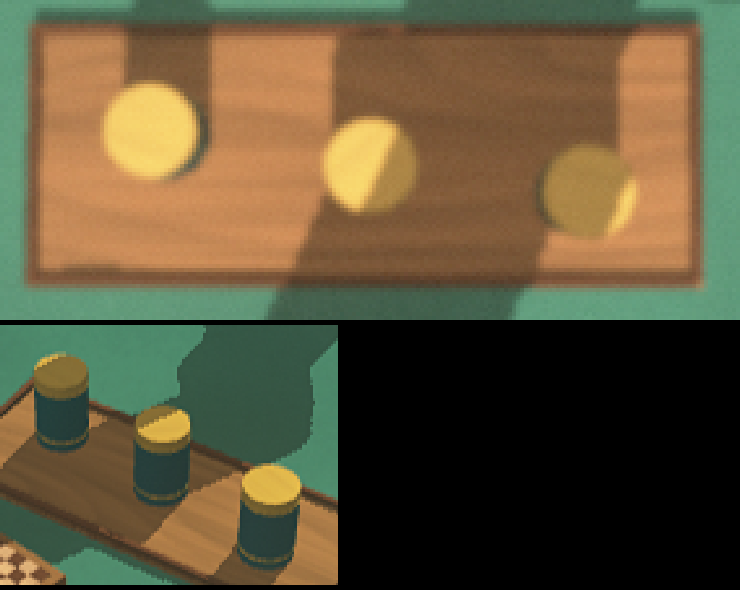

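Run:
```python
from h import *
np.set_printoptions(precision=1,suppress=True)
T=get_image("top");S=get_image("scene")
def tri(a,b):
    Ps=[np.array(d["mtx"])@np.array(d["view"])[:3] for d in(T,S)]
    X=cv2.triangulatePoints(Ps[0],Ps[1],np.float64(a).reshape(2,1),np.float64(b).reshape(2,1))
    return (X[:3]/X[3]).ravel()
for n,a,b in(("L",(242.2,252.1),(393.8,246.1)),("M",(296.9,260.8),(352.1,222.7)),("R",(351.6,267.6),(313.4,203.4))):
    print(n,ray(T,*a,102),ray(S,*b,102),tri(a,b))
P,r,o=pose(); print(o["qpos"])
```

```text
L [541.3 175.2 102. ] [543.8 179.1 102. ] [540.8 176.8  98.5]
M [520.3  35.5 102. ] [522.3  38.5 102. ] [519.9  36.3  99.3]
R [ 504.1 -104.1  102. ] [509.7 -97.7 102. ] [ 503.4 -103.4   95.4]
[-1.1  0.4  1.6 -0.   1.1 -0. ]
```

Left ≈ (542,177), middle ≈ (521,37), right ≈ (505,-102). The two views agree within a few mm, the lid height comes out at about 98 against the expected 102, and all three lie within the tray and within reach. I'll turn the tool so the jaws open along world x, which makes tool y = world y, tool z = world x and tool x = down.

```bash
python3 -m crank '[[[0,0,0],[-9.5,0,0],8.78],[[0,0,0],[-9.5,0,0],8.78],[[0,0,0],[-9.5,0,0],8.78],[[0,0,0],[-9.5,0,0],8.78],[[0,0,0],[-9.5,0,0],8.78]]'
python3 - <<'E'
from h import *
P,r,o=pose(); M=r.as_matrix(); print(P,M.round(4),np.degrees(np.arctan2(M[1,2],M[0,2])),o["qpos"])
E
```

```text
t: 1.08
ee_pos: [266.7, -565.2, 222.7]
orientation: [0.232, 1.558, -0.232]
ft_force: [-0.0, 0.1, -0.3]
width: 87.8
[ 266.67132379 -565.22056016  222.69363823] [[ 0.      0.2913  0.9566]
 [ 0.      0.9566 -0.2913]
 [-1.      0.      0.    ]] -16.93309879142364 [-1.14901554e+00  4.23055740e-01  1.62992306e+00  2.67138334e-05
  1.08861195e+00 -8.53489603e-01]
```

```bash
python3 -m crank '[[[0,0,0],[-8.5,0,0],8.78],[[0,0,0],[-8.43,0,0],8.78],[[0,4,1],[0,0,0],8.78],[[0,5.5,2],[0,0,0],8.78],[[0,5.5,2],[0,0,0],8.78]]'; python3 -m crank '[[[0,5.5,2],[0,0,0],8.78],[[0,5.5,2],[0,0,0],8.78],[[0,5.5,2],[0,0,0],8.78],[[0,5.5,2],[0,0,0],8.78],[[0,5.5,2],[0,0,0],8.78]]'; python3 -m crank '[[[0,5.5,2],[0,0,0],8.78],[[0,5.5,2],[0,0,0],8.78],[[0,5.5,2],[0,0,0],8.78],[[0,5.5,2],[0,0,0],8.78],[[0,5.5,2],[0,0,0],8.78]]'
```

```text
t: 1.7
ee_pos: [317.8, -414.2, 222.7]
orientation: [0.005, 1.57, -0.005]
ft_force: [1.1, -0.2, 0.0]
width: 87.9
t: 2.33
ee_pos: [419.6, -139.4, 223.1]
orientation: [0.004, 1.57, -0.005]
ft_force: [0.2, -1.2, 1.0]
width: 87.9
t: 2.95
ee_pos: [521.1, 135.4, 223.0]
orientation: [0.004, 1.57, -0.004]
ft_force: [0.1, -0.6, -0.0]
width: 87.8
```

```bash
python3 -m crank '[[[0,4.1,2.0],[0,0,0],8.78],[[4,0,0],[0,0,0],8.78],[[5,0,0],[0,0,0],8.78],[[0,0,0],[0,0,0],8.78]]'
python3 - <<'E'
from h import *
a=get_image("top")["pixels"][140:340,160:420]; b=get_image("scene")["pixels"][120:320,260:520]
c=np.hstack([a,b]);c=cv2.resize(c,(800,308),interpolation=cv2.INTER_CUBIC)
d=cv2.resize(get_image("scene")["pixels"][150:290,330:460],(270,290),interpolation=cv2.INTER_CUBIC)
o=np.zeros((600,800,3),np.uint8);o[:308]=c;o[309:599,:270]=d
cv2.imwrite("pics/a1.png",o[:,:,::-1])
E
```

```text
t: 3.45
ee_pos: [538.0, 173.6, 129.6]
orientation: [0.002, 1.578, -0.006]
ft_force: [-1.1, -0.3, -0.2]
width: 88.0
```

View pics/a1.png

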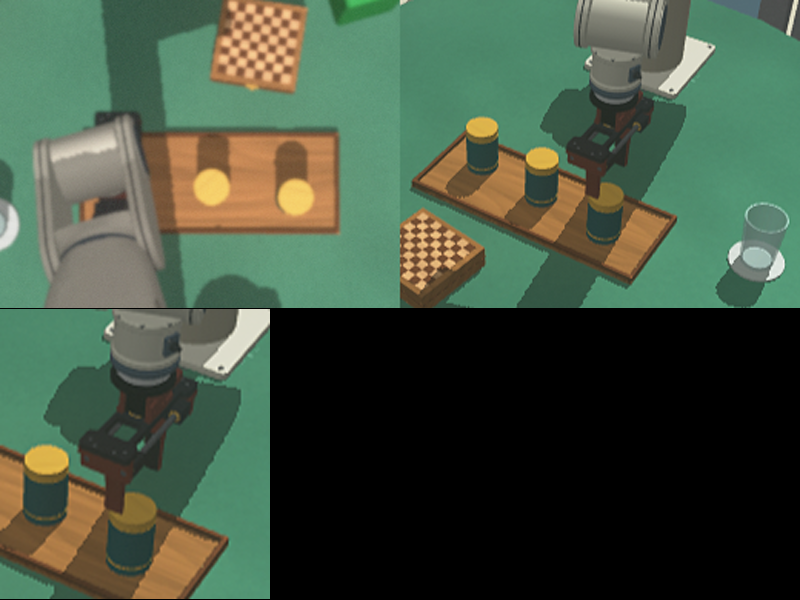

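The gripper hovers over the left tin, open. The near finger passes in front of its lid, and the other two tins are untouched and now fully lit, so I'll re-measure those and check the finger projection.

Run:
```python
from h import *
np.set_printoptions(precision=1,suppress=True)
P,r,o=pose(); print(o["t"],P,o["ft_force"])
T=get_image("top");S=get_image("scene")
def proj(d,X):
    x=np.array(d["mtx"])@(np.array(d["view"])@np.r_[X,1])[:3]; return x[:2]/x[2]
for X in ((P[0]+44,P[1]-10,P[2]),(P[0]+44,P[1]+10,P[2]),(542,177,102)): print(X,proj(S,X))
for e,a,p in lids(T,lo=(18,110,200),roi=(270,225,378,290)): print("top",np.array(e[0]),np.array(e[1]),a,p)
for e,a,p in lids(S,lo=(18,110,200),roi=(270,180,365,300)): print("scene",np.array(e[0]),np.array(e[1]),a,p)
cv2.imwrite("pics/a2.png",cv2.resize(S["pixels"][190:270,295:425],(780,480),interpolation=cv2.INTER_NEAREST)[:,:,::-1])
```

```text
3.6 [541.9 174.5 134.4] [ 0.7  0.8 -0.8]
(np.float64(585.8901784185267), np.float64(164.50353818430776), np.float64(134.37584407931953)) [381.7 244. ]
(np.float64(585.8901784185267), np.float64(184.50353818430776), np.float64(134.37584407931953)) [388.6 246.9]
(542, 177, 102) [393.4 245.4]
top [351.9 267.8] [22.6 23.2] 388.5 [ 503.7 -104.9  102. ]
top [297.2 261.1] [22.8 23.2] 394.0 [519.6  34.8 102. ]
scene [352.1 222.6] [13.1 20.4] 189.5 [521.9  38.2 102. ]
scene [312.8 202.2] [11.8 19.8] 168.5 [ 506.2 -102.   102. ]
```

View pics/a2.png

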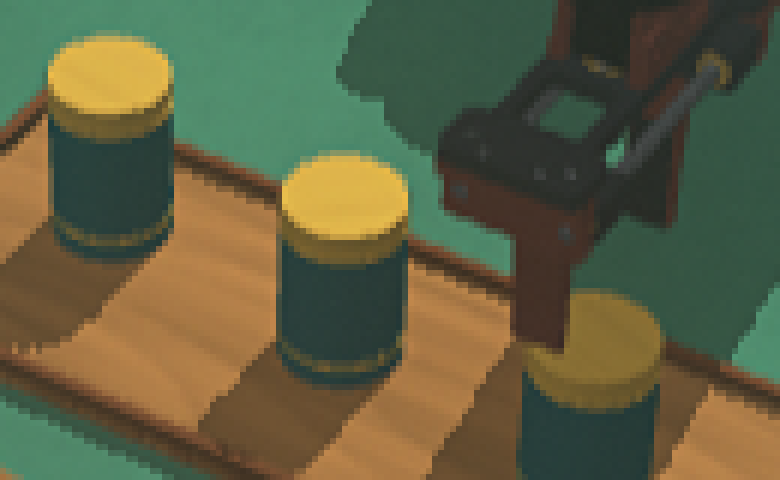

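The finger and lid appear where predicted. Next: descend to TCP z ≈ 43 and close.

```bash
python3 -m crank '[[[2,0.2,0],[0,0,0],8.78],[[3,0,0],[0,0,0],8.78],[[3,0,0],[0,0,0],8.78],[[1.1,0,0],[0,0,0],8.78],[[0,0,0],[0,0,0],8.78]]'; python3 -m crank '[[[0,0,0],[0,0,0],5],[[0,0,0],[0,0,0],5],[[0,0,0],[0,0,0],5],[[0,0,0],[0,0,0],5],[[0,0,0],[0,0,0],5]]'
```

```text
t: 4.32
ee_pos: [541.2, 176.3, 42.2]
orientation: [0.005, 1.57, -0.004]
ft_force: [-0.3, 0.6, -1.2]
width: 87.9
t: 4.95
ee_pos: [541.3, 176.4, 42.4]
orientation: [0.005, 1.57, -0.004]
ft_force: [-0.6, -0.4, 6.1]
width: 60.6
```

The opening is 60.6 mm, so the tin is held. Lifting.

```bash
python3 -m crank '[[[-0.5,0,0],[0,0,0],5],[[-1.5,0,0],[0,0,0],5],[[-3,0,0],[0,0,0],5],[[-3,0,0],[0,0,0],5],[[-3,0,0],[0,0,0],5]]'; python3 -m crank '[[[-1,0,0],[0,0,0],5],[[0,0,0],[0,0,0],5],[[0,0,0],[0,0,0],5],[[0,0,0],[0,0,0],5],[[0,0,0],[0,0,0],5]]'; python3 -m crank '[[[0,0,0],[0,0,0],5],[[0,0,0],[0,0,0],5],[[0,0,0],[0,0,0],5],[[0,0,0],[0,0,0],5],[[0,0,0],[0,0,0],5]]';  python3 -m crank '[[[0,0,0],[0,0,0],5],[[0,0,0],[0,0,0],5],[[0,0,0],[0,0,0],5],[[0,0,0],[0,0,0],5]]'
python3 - <<'E'
from h import *
F=[]
for n in range(4):
    S=get_image("scene"); P,r,o=pose(); print(o["t"],P.round(1),np.round(o["ft_force"],2),o["width"],np.round(o["joint_torque"],2))
cv2.imwrite("pics/a3.png",cv2.resize(S["pixels"][130:290,290:450],(600,600),interpolation=cv2.INTER_CUBIC)[:,:,::-1])
E
```

```text
t: 5.58
ee_pos: [540.5, 176.2, 153.3]
orientation: [0.004, 1.571, -0.004]
ft_force: [0.7, 0.2, -2.1]
width: 60.9
t: 6.2
ee_pos: [540.4, 176.2, 160.9]
orientation: [0.004, 1.572, -0.005]
ft_force: [-0.1, 0.3, -1.3]
width: 60.8
t: 6.82
ee_pos: [540.8, 176.3, 161.7]
orientation: [0.004, 1.571, -0.004]
ft_force: [-0.8, -0.2, -1.9]
width: 60.7
t: 7.32
ee_pos: [540.8, 176.3, 161.7]
orientation: [0.004, 1.571, -0.004]
ft_force: [0.7, 0.2, -1.7]
width: 60.5
7.375 [540.8 176.3 161.7] [-0.18 -0.05 -1.96] 60.594115089644525 [ 0.000e+00 -5.159e+01 -2.428e+01  6.000e-02 -1.000e-02 -0.000e+00]
7.425 [540.7 176.3 161.7] [-1.75 -0.47 -2.33] 60.81733784671624 [-0.000e+00 -5.159e+01 -2.428e+01  6.000e-02 -1.000e-02  0.000e+00]
7.475 [540.8 176.3 161.7] [-0.04  0.38 -1.41] 60.85746725551636 [ 0.000e+00 -5.159e+01 -2.428e+01  6.000e-02 -1.000e-02 -0.000e+00]
7.525 [540.7 176.3 161.7] [ 0.33 -0.24 -0.74] 60.60516549963428 [-0.000e+00 -5.159e+01 -2.428e+01  6.000e-02 -1.000e-02 -0.000e+00]
```

View pics/a3.png

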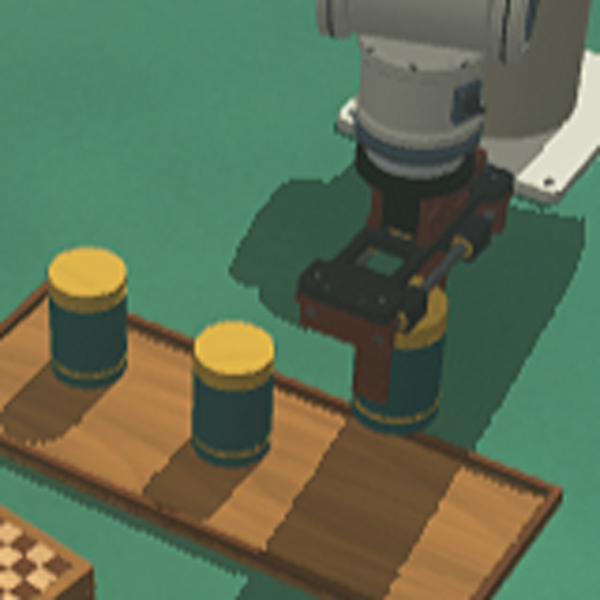

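The left tin hangs upright well above the tray and has been held about 1.3 s. It feels light, about 1.8 N. Setting it back in place.

```bash
python3 -m crank '[[[3,0,0],[0,0,0],5],[[4,0,0],[0,0,0],5],[[3,0,0],[0,0,0],5],[[1.2,0,0],[0,0,0],5],[[0.4,0,0],[0,0,0],5]]'; python3 -m crank '[[[0.3,0,0],[0,0,0],5],[[0,0,0],[0,0,0],5],[[0,0,0],[0,0,0],5],[[0,0,0],[0,0,0],5]]'
```

```text
t: 8.15
ee_pos: [540.8, 176.3, 45.5]
orientation: [0.004, 1.571, -0.004]
ft_force: [0.4, -0.1, -1.4]
width: 60.5
t: 8.65
ee_pos: [541.0, 176.4, 43.2]
orientation: [0.005, 1.57, -0.004]
ft_force: [0.8, 0.9, -2.6]
width: 60.5
```

```bash
python3 -m crank '[[[0.08,0,0],[0,0,0],5],[[0,0,0],[0,0,0],5],[[0,0,0],[0,0,0],5]]'; python3 -m crank '[[[0,0,0],[0,0,0],6.5],[[0,0,0],[0,0,0],7.2],[[0,0,0],[0,0,0],8],[[0,0,0],[0,0,0],8.78],[[0,0,0],[0,0,0],8.78]]'
```

```text
t: 9.02
ee_pos: [541.0, 176.3, 42.4]
orientation: [0.004, 1.57, -0.004]
ft_force: [-2.7, -0.3, 5.9]
width: 60.4
t: 9.65
ee_pos: [540.7, 176.3, 41.8]
orientation: [0.004, 1.571, -0.004]
ft_force: [1.2, -0.4, 0.8]
width: 87.6
```

```bash
python3 -m crank '[[[-1,0,0],[0,0,0],8.78],[[-3,0,0],[0,0,0],8.78],[[-4,0,0],[0,0,0],8.78],[[-2,0,0],[0,0,0],8.78],[[0,-3,-0.5],[0,0,0],8.78]]'; python3 -m crank '[[[0,-5,-0.7],[0,0,0],8.78],[[0,-4,-0.5],[0,0,0],8.78],[[0,-2,-0.3],[0,0,0],8.78],[[0,0,0],[0,0,0],8.78],[[0,0,0],[0,0,0],8.78]]'
python3 - <<'E'
from h import *
S=get_image("scene"); P,r,o=pose(); print(o["t"],P.round(1),np.round(o["ft_force"],2))
cv2.imwrite("pics/a4.png",cv2.resize(S["pixels"][130:290,290:450],(600,600),interpolation=cv2.INTER_CUBIC)[:,:,::-1])
E
```

```text
t: 10.28
ee_pos: [537.5, 147.5, 144.8]
orientation: [0.004, 1.565, -0.001]
ft_force: [0.2, -0.0, -0.1]
width: 87.3
t: 10.9
ee_pos: [520.3, 37.0, 142.3]
orientation: [0.005, 1.57, -0.004]
ft_force: [0.6, 0.5, 0.6]
width: 87.4
10.95 [520.3  37.2 142.2] [0.82 0.77 0.02]
```

View pics/a4.png

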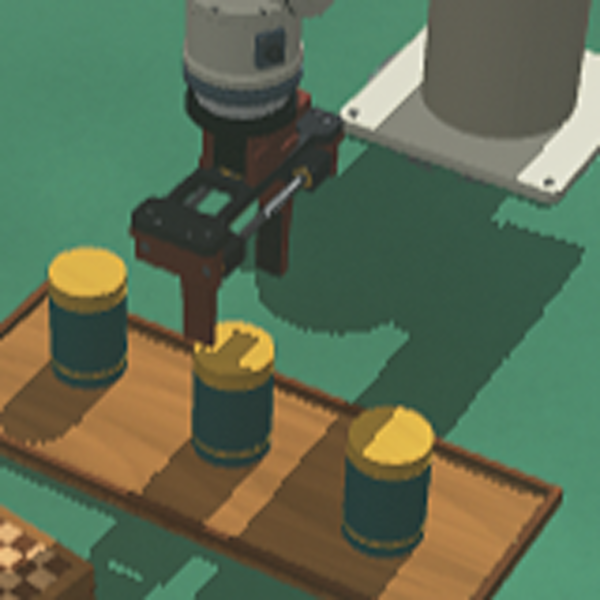

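The left tin stands upright on the tray again, and the gripper is over the middle tin. Descend, grip, and lift.

```bash
python3 -m crank '[[[2,0,0],[0,0,0],8.78],[[3.5,0,0],[0,0,0],8.78],[[3.3,0,0],[0,0,0],8.78],[[1.1,0,0],[0,0,0],8.78],[[0,0,0],[0,0,0],8.78]]'; python3 -m crank '[[[0,0,0],[0,0,0],5],[[0,0,0],[0,0,0],5],[[0,0,0],[0,0,0],5],[[0,0,0],[0,0,0],5],[[0,0,0],[0,0,0],5]]'
```

```text
t: 11.58
ee_pos: [519.8, 37.0, 42.6]
orientation: [0.004, 1.572, -0.004]
ft_force: [-0.7, -0.3, 0.9]
width: 87.9
t: 12.2
ee_pos: [520.4, 36.4, 43.5]
orientation: [0.004, 1.57, -0.004]
ft_force: [-0.6, 0.7, 6.0]
width: 59.6
```

```bash
python3 -m crank '[[[-0.5,0,0],[0,0,0],5],[[-1.5,0,0],[0,0,0],5],[[-3,0,0],[0,0,0],5],[[-3,0,0],[0,0,0],5],[[-3,0,0],[0,0,0],5]]'; python3 -m crank '[[[-1,0,0],[0,0,0],5],[[0,0,0],[0,0,0],5],[[0,0,0],[0,0,0],5],[[0,0,0],[0,0,0],5],[[0,0,0],[0,0,0],5]]'; python3 -m crank '[[[0,0,0],[0,0,0],5],[[0,0,0],[0,0,0],5],[[0,0,0],[0,0,0],5],[[0,0,0],[0,0,0],5],[[0,0,0],[0,0,0],5]]';  python3 -m crank '[[[0,0,0],[0,0,0],5],[[0,0,0],[0,0,0],5],[[0,0,0],[0,0,0],5],[[0,0,0],[0,0,0],5]]'
python3 - <<'E'
from h import *
F=[]
for n in range(4):
    S=get_image("scene"); P,r,o=pose(); print(o["t"],P.round(1),np.round(o["ft_force"],2),o["width"],np.round(o["joint_torque"],2))
cv2.imwrite("pics/a5.png",cv2.resize(S["pixels"][130:290,290:450],(600,600),interpolation=cv2.INTER_CUBIC)[:,:,::-1])
E
```

```text
t: 12.82
ee_pos: [519.8, 36.4, 154.6]
orientation: [0.004, 1.571, -0.004]
ft_force: [0.3, -0.3, -2.5]
width: 59.2
t: 13.45
ee_pos: [519.6, 36.4, 162.1]
orientation: [0.004, 1.572, -0.004]
ft_force: [0.1, 0.6, -2.2]
width: 59.4
t: 14.08
ee_pos: [520.0, 36.4, 162.9]
orientation: [0.004, 1.571, -0.004]
ft_force: [0.4, -0.6, -1.7]
width: 59.7
t: 14.58
ee_pos: [520.0, 36.4, 162.9]
orientation: [0.004, 1.571, -0.004]
ft_force: [1.2, -0.1, -1.3]
width: 59.4
14.625 [520.   36.4 162.9] [-0.45 -0.84 -2.29] 59.482099947221386 [ 0.000e+00 -4.653e+01 -2.325e+01  6.000e-02  1.000e-02 -0.000e+00]
14.675 [520.   36.4 162.9] [-0.31 -0.25 -1.72] 59.7372908649839 [ 0.000e+00 -4.653e+01 -2.325e+01  6.000e-02  1.000e-02 -0.000e+00]
14.725 [519.9  36.4 162.9] [-1.07 -0.69 -2.1 ] 59.49763874510237 [ 0.000e+00 -4.653e+01 -2.325e+01  6.000e-02  1.000e-02 -0.000e+00]
14.775 [520.   36.4 162.9] [ 0.22  0.04 -1.52] 59.726631998512104 [ 0.000e+00 -4.653e+01 -2.325e+01  6.000e-02  1.000e-02 -0.000e+00]
```

View pics/a5.png

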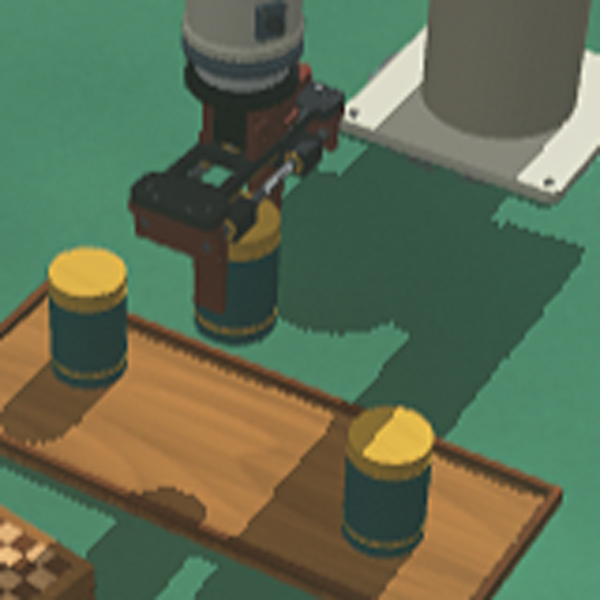

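The middle tin hangs upright and is also light, about 1.9 N. Putting it back.

```bash
python3 -m crank '[[[3,0,0],[0,0,0],5],[[4,0,0],[0,0,0],5],[[3,0,0],[0,0,0],5],[[1.2,0,0],[0,0,0],5],[[0.4,0,0],[0,0,0],5]]'; python3 -m crank '[[[0.3,0,0],[0,0,0],5],[[0.08,0,0],[0,0,0],5],[[0,0,0],[0,0,0],5],[[0,0,0],[0,0,0],5]]'
```

```text
t: 15.4
ee_pos: [520.0, 36.4, 46.6]
orientation: [0.004, 1.571, -0.004]
ft_force: [-0.2, -0.3, -0.9]
width: 59.7
t: 15.9
ee_pos: [520.3, 36.4, 43.6]
orientation: [0.004, 1.57, -0.004]
ft_force: [-0.1, -1.0, 1.2]
width: 59.4
```

Tin seated on the tray: the force has gone from -2 to +1. Release, raise, and move to the right tin (505, -103.5).

```bash
python3 -m crank '[[[0,0,0],[0,0,0],6.5],[[0,0,0],[0,0,0],7.2],[[0,0,0],[0,0,0],8],[[0,0,0],[0,0,0],8.78],[[0,0,0],[0,0,0],8.78]]'; python3 -m crank '[[[-1,0,0],[0,0,0],8.78],[[-3,0,0],[0,0,0],8.78],[[-4,0,0],[0,0,0],8.78],[[-2,0,0],[0,0,0],8.78],[[0,-3,-0.4],[0,0,0],8.78]]'; python3 -m crank '[[[0,-5,-0.5],[0,0,0],8.78],[[0,-4,-0.4],[0,0,0],8.78],[[0,-2,-0.2],[0,0,0],8.78],[[0,0,0],[0,0,0],8.78],[[0,0,0],[0,0,0],8.78]]'
python3 - <<'E'
from h import *
S=get_image("scene"); P,r,o=pose(); print(o["t"],P.round(1),np.round(o["ft_force"],2))
cv2.imwrite("pics/a6.png",cv2.resize(S["pixels"][130:290,270:430],(600,600),interpolation=cv2.INTER_CUBIC)[:,:,::-1])
E
```

```text
t: 16.52
ee_pos: [520.0, 36.4, 43.1]
orientation: [0.004, 1.571, -0.004]
ft_force: [-0.4, 0.3, -0.4]
width: 87.5
t: 17.15
ee_pos: [517.6, 7.1, 145.8]
orientation: [0.003, 1.566, -0.002]
ft_force: [0.0, -0.1, -0.1]
width: 87.8
t: 17.77
ee_pos: [504.3, -103.0, 143.4]
orientation: [0.004, 1.571, -0.004]
ft_force: [-1.0, 0.1, 0.9]
width: 88.1
17.825 [ 504.3 -102.7  143.3] [ 0.02 -0.23  0.99]
```

View pics/a6.png

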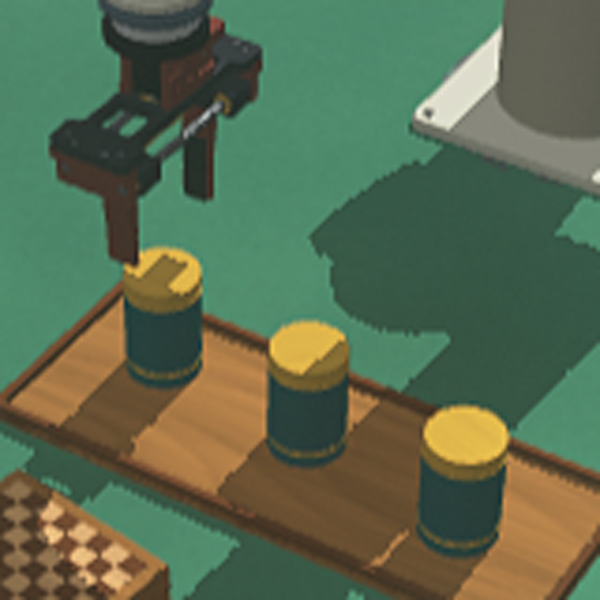

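Left and middle both stand on the tray, and the gripper is over the right tin. Descend and grip.

```bash
python3 -m crank '[[[2,0,0],[0,0,0],8.78],[[3.5,0,0],[0,0,0],8.78],[[3.3,0,0],[0,0,0],8.78],[[1.2,0,0],[0,0,0],8.78],[[0,0,0],[0,0,0],8.78]]'; python3 -m crank '[[[0,0,0],[0,0,0],5],[[0,0,0],[0,0,0],5],[[0,0,0],[0,0,0],5],[[0,0,0],[0,0,0],5],[[0,0,0],[0,0,0],5]]'
```

```text
t: 18.45
ee_pos: [504.0, -102.9, 42.7]
orientation: [0.004, 1.572, -0.003]
ft_force: [-0.0, -0.4, -1.0]
width: 87.7
t: 19.08
ee_pos: [504.5, -103.6, 43.8]
orientation: [0.004, 1.57, -0.005]
ft_force: [-1.4, 0.0, 7.3]
width: 60.3
```

```bash
python3 -m crank '[[[-0.5,0,0],[0,0,0],5],[[-1.5,0,0],[0,0,0],5],[[-3,0,0],[0,0,0],5],[[-3,0,0],[0,0,0],5],[[-3,0,0],[0,0,0],5]]'; python3 -m crank '[[[-1,0,0],[0,0,0],5],[[0,0,0],[0,0,0],5],[[0,0,0],[0,0,0],5],[[0,0,0],[0,0,0],5],[[0,0,0],[0,0,0],5]]'; python3 -m crank '[[[0,0,0],[0,0,0],5],[[0,0,0],[0,0,0],5],[[0,0,0],[0,0,0],5],[[0,0,0],[0,0,0],5],[[0,0,0],[0,0,0],5]]';  python3 -m crank '[[[0,0,0],[0,0,0],5],[[0,0,0],[0,0,0],5],[[0,0,0],[0,0,0],5],[[0,0,0],[0,0,0],5]]'
python3 - <<'E'
from h import *
F=[]
for n in range(4):
    S=get_image("scene"); P,r,o=pose(); print(o["t"],P.round(1),np.round(o["ft_force"],2),o["width"],np.round(o["joint_torque"],2))
cv2.imwrite("pics/a7.png",cv2.resize(S["pixels"][130:290,270:430],(600,600),interpolation=cv2.INTER_CUBIC)[:,:,::-1])
E
```

```text
t: 19.7
ee_pos: [503.7, -103.4, 154.5]
orientation: [0.004, 1.571, -0.004]
ft_force: [0.0, 0.4, -5.6]
width: 60.4
t: 20.32
ee_pos: [503.8, -103.4, 162.3]
orientation: [0.005, 1.572, -0.004]
ft_force: [0.2, 0.9, -6.0]
width: 60.2
t: 20.95
ee_pos: [504.2, -103.5, 163.1]
orientation: [0.004, 1.571, -0.004]
ft_force: [-0.7, -0.5, -6.2]
width: 60.4
t: 21.45
ee_pos: [504.2, -103.5, 163.1]
orientation: [0.004, 1.571, -0.004]
ft_force: [0.3, 0.4, -5.8]
width: 59.8
21.5 [ 504.2 -103.5  163.1] [ 0.93 -0.25 -6.13] 60.477611474854456 [-0.000e+00 -4.788e+01 -2.440e+01  5.000e-02  3.000e-02  0.000e+00]
21.55 [ 504.2 -103.5  163.1] [ 0.73 -0.2  -5.55] 59.923955574635706 [ 0.000e+00 -4.788e+01 -2.440e+01  5.000e-02  3.000e-02  0.000e+00]
21.6 [ 504.2 -103.5  163.1] [ 0.2  -0.03 -5.88] 60.0777136187907 [-0.000e+00 -4.788e+01 -2.440e+01  5.000e-02  3.000e-02  0.000e+00]
21.65 [ 504.2 -103.5  163.1] [ 0.41  0.67 -6.42] 60.4161549926191 [-0.000e+00 -4.788e+01 -2.440e+01  5.000e-02  3.000e-02  0.000e+00]
```

View pics/a7.png

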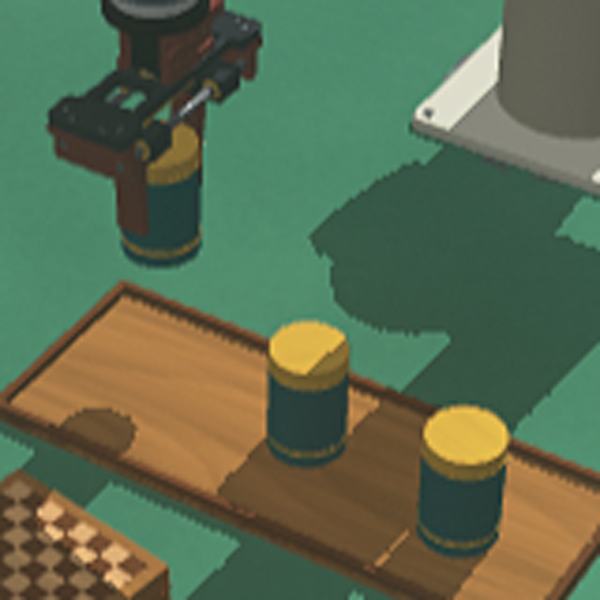

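The right tin reads about 6 N, so it is the heavy one. I'll raise it another 8 cm, to about 20 cm above the tray, and hold.

```bash
python3 -m crank '[[[-1.5,0,0],[0,0,0],5],[[-2.5,0,0],[0,0,0],5],[[-2.5,0,0],[0,0,0],5],[[-1.5,0,0],[0,0,0],5],[[0,0,0],[0,0,0],5]]'; python3 -m crank '[[[0,0,0],[0,0,0],5],[[0,0,0],[0,0,0],5],[[0,0,0],[0,0,0],5],[[0,0,0],[0,0,0],5],[[0,0,0],[0,0,0],5]]';python3 -m crank '[[[0,0,0],[0,0,0],5],[[0,0,0],[0,0,0],5],[[0,0,0],[0,0,0],5],[[0,0,0],[0,0,0],5],[[0,0,0],[0,0,0],5]]'
python3 - <<'E'
from h import *
S=get_image("scene");T=get_image("top"); P,r,o=pose(); print(o["t"],P.round(1),np.round(o["ft_force"],2),o["width"],np.abs(o["qvel"]).max())
cv2.imwrite("pics/a8.png",np.hstack([cv2.resize(S["pixels"],(800,600))[80:400,150:670],cv2.resize(T["pixels"],(640,480))[100:420,110:390]])[:,:,::-1])
E
```

```text
t: 22.28
ee_pos: [505.0, -103.7, 244.5]
orientation: [0.004, 1.568, -0.005]
ft_force: [-0.3, 0.2, -6.0]
width: 59.9
t: 22.9
ee_pos: [504.2, -103.5, 242.9]
orientation: [0.004, 1.571, -0.004]
ft_force: [-0.1, 0.5, -5.7]
width: 60.4
t: 23.52
ee_pos: [504.2, -103.5, 243.1]
orientation: [0.004, 1.571, -0.004]
ft_force: [-0.5, 0.6, -5.8]
width: 60.5
23.625 [ 504.2 -103.5  243.1] [-0.15 -0.08 -5.02] 60.23097465895418 0.003181531390696634
```

View pics/a8.png

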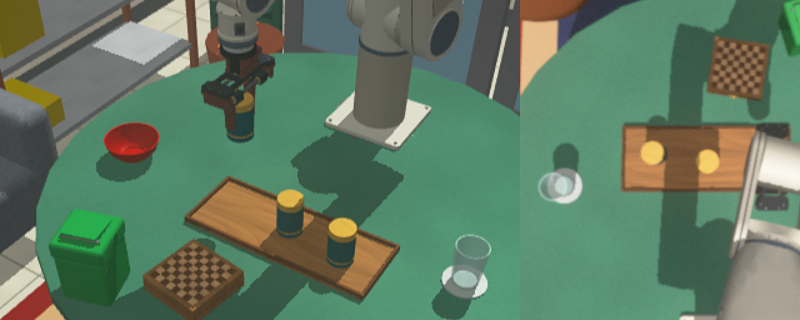

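The right tin is held upright high above the tray. The other two stand on the tray, and the glass, bowl and box are in place. Handing in.

```bash
python3 -c "
from workcell import *
print(close_job())"
```

```text
the job is handed in; nothing more can be done
None
```

I lifted the left, middle and right tins in that order, each about 12 cm clear of the tray and upright for over a second. They read about 1.8 N, 1.9 N and 6 N, so the right tin is the heavy one.

I put the left and middle tins back where they stood and let go. I handed in at about 24 s with the right tin held up, about 20 cm above the tray.

**Last checks:** the arm was still, the finger opening was 60.2 mm and the vertical force was about -5 to -6 N. Both views show the other two tins standing on the tray and the glass, bowl and chess box looking unmoved, though I judged those by eye and did not measure them again.

**Disagreements:** my two-view lid heights came out 3–7 mm below the expected 102 mm, and the two cameras differed by up to about 8 mm for the right tin at first. Re-measuring it in better light brought that down to about 4 mm, and all three grasps closed on 59–61 mm as expected.

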